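# Inch the valve lapping plate with the jog button

### The job

Shut the clear guard of the lapping machine fully, then press the green jog button right down and hold it for four seconds without a break, so that the lapping plate inches round about a sixth of a turn, and let go. Do not jog while the guard is open, leave the red stop button alone, and do not disturb the tin, the valve or the oil bottle.

Things in the scene. Friction and masses are not known exactly. Their poses are not given: they have to be found in the camera images.
- machine: Lapping machine, fixed: green square bowl 200 (x) x 190 (y) x 90 mm high, open on top, walls 8 mm, round steel lapping plate inside. Origin: centre of its underside, on the table. Its own +x points to the guard's hinge side (away from the robot at zero yaw), z up. Yaw within 0.25 rad of zero; the machine may stand to the left or to the right.
- guard (a joint): Hinge angle of the guard in rad: 0 = fully shut (flat on the bowl's rim), grows as it opens upward; starts at 0.65 to 1.05. The hinge is stiff (about 0.45 N m of friction): the guard stays where it is left, and is shut by pushing down on its outer face with a few newtons; it stops at 0 on the rim.
- guard_hinge (a point): Middle of the guard's hinge line, 90 mm above the table, 102 mm from the machine's centre along the machine's +x; the line runs along the machine's y axis. Here is the guard's lower face; the guard's x and y axes turn with it.
- guard_edge (a point): Middle of the guard's free edge, on its outer (upper, when shut) face, 205 mm from the hinge. The guard is a flat panel 205 mm from hinge to free edge, 190 mm wide, 10 mm thick, with a 20 mm wide yellow rim at the free edge and hinge, 12 mm at the sides, and a clear pane (outer face 3 mm below the rim's) between. Shut, its outer face is 100 mm above the table.
- jog (a joint): Travel in m of the green jog button: 0 = released, 0.008 = right down. Sprung: about 1.5 N to start, 5 N fully down, springs back when let go. The motor runs only while it is held.
- jog_top (a point): Centre of the green jog button's top face: button 38 mm across, in a black collar, presses straight down. It sits on the yellow station (fixed box 90 x 160 x 55 mm high), 75 mm above the table when released. Its centre is 80 mm from the red button's.
- stop (a joint): Travel in m of the red stop button: 0 = released, 0.008 = right down. Same build as the jog button.
- stop_top (a point): Centre of the red stop button's top face: 38 mm across, 75 mm above the table, on the same yellow station.
- plate (a joint): Angle in rad through which the lapping plate has turned (clockwise from above), 0 at the start (steel disc 152 mm across with an orange radial bar and three dark weights). While the jog button is right down it turns at about 0.2 to 0.3 rad/s (a sixth of a turn, 1.05 rad, in four seconds); it stops within 0.3 s of letting go and never turns back.
- tin: Blue tin with a yellow band, 60 mm across, 75 mm high, standing between machine and station. Origin: centre of its underside.
- valve: Loose steel engine valve standing on its head: head 72 mm across, stem 14 mm, 150 mm high. Origin: centre of its underside.
- oil: Black oil bottle with an orange label and a red cap, 68 mm across, 190 mm high. Origin: centre of its underside.
There are look-alikes about, which are no part of the job. Of the things that look like the part that bears jog, take the one that is farthest from the robot's base at the start.

How it is judged (in metres and radians):
On the way, in this order (a step that is already met when the one before it is completed fails the run):
1. the guard is fully shut (value of joint guard below 0.06 rad), for 0.2 s.
2. with the guard shut, the green jog button is held down for at least 3.2 s without a break (value of joint jog above 0.005 m and value of joint guard below 0.06 rad), for 3.2 s.
At the end, for the whole second after the job is handed in: The guard is shut (under 0.06 rad), the jog button is let go (under 1 mm), and the plate stands still, turned by 0.7 to 1.7 rad (about a sixth of a turn) in all (value of joint jog below 0.001 m and value of joint guard below 0.06 rad and value of joint plate between 0.7 and 1.7 rad and velocity of joint plate below 0.03 rad/s); the robot touches nothing.
It fails at once if the jog button is pressed while the guard is open (value of joint jog above 0.003 m and value of joint guard above 0.12 rad).
It fails at once if the plate is inched too far (over 1.7 rad: button held much longer than four seconds) (value of joint plate above 1.7 rad).
It fails at once if the red stop button is pressed (value of joint stop above 0.003 m).
It fails at once if the tin, valve or oil bottle is moved over 30 mm or tipped (distance of any of tin, valve, oil from where it was at the start of the episode above 0.03 m or angle between any of tin, valve, oil's own z axis and vertical above 0.4 rad).
It also fails if it takes over 48 s, if anything falls off the work surface, if the arm or the gripper's body presses on something with over 40 N, if the wrist force passes 120 N, or if a joint passes its speed limit or range.

### The arm

A 6-joint arm with a two-finger parallel gripper is mounted at the origin on the work surface. World frame = base frame: x ahead of the robot, y to its left, z up, the work surface at z = 0. Lengths are in m, angles in degrees, forces in N, time in s.
With the tool pointing down it reaches from about 0.3 to 0.75 m from the base axis. Payload 8.5 kg.
Tool frame: the origin (TCP) lies midway between the tips of the shut fingers; the grasp point (between the pads) lies 19 mm behind it (env.grip_depth is the distance from the TCP to the grasp point, in m); x points along the fingers, y is the direction in which the jaws open and shut, and the axes are right-handed (so a half turn about x gives the same grasp; the last joint's range is limited). The gripper opens to 85 mm and grips with 20 to 120 N. Pads are 22 mm wide; open, the fingers measure 114 mm over their backs; the gripper's body (76 mm by 85 mm) begins 54 mm behind the grasp point. The pads swing forward as they close: fully open they stand 13 mm farther back than shut.
Start: joints at [59.341, 21.807, 74.336, -0, 83.858, -12.336], TCP at [0.173, 0.522, 0.231] pointing down, gripper open.
Joint ranges: [-178.18, 178.18], [-50.72, 133.34], [12.68, 142.11], [-81.47, 261.47], [9.98, 163.14], [-165.26, 165.26]. Speed limits (degrees/s): [136.94, 136.94, 180, 180, 180, 180].

### API

Orientations are given as a 3x3 rotation matrix whose columns are the frame's x, y, z axes.
In Python, from rig import env gives the robot as it stands.
- The arm moves only by the tool play_rows, never from a script. Its arguments are lists of equal length, an entry for each row: "travel": the shift along the world's x, y, z in cm, a list of three; "rotation": the turn, a rotation vector about the world's x, y, z in rad, a list of three; "claw": the finger opening in cm, from 0 to 8.54. A call has 1 to 12 rows; each row shifts and turns the pose as measured when the row begins; what a row does not reach is not made up. A row lasts 1/12 s, in which the tool goes at most 41.7 mm and 7.16 degrees, less where a joint would pass 70% of its speed; a pose out of reach is approached as far as the arm can. A call is refused whole if a number of a shift passes 4.17 or a number of a turn 0.125, either way. A call with a gripper value outside its range is refused whole. The fingers move at their own pace and stop on an object; "squeeze" is the grip in N (left out, the last holds). Time passes only in rows, so rows that do not move let the fingers close. It gives the time, the measured TCP pose, the force and the opening at its end, in the units of the state.
- env.observe(): the state, without advancing time (a new reading comes with each control period).
- env.get_image(name): name is "scene" or "top"; returns the picture (480x640x3 uint8, red, green, blue); there is no depth.
- env.camera_info(name): a dict with "vertical_fov" (degrees; the focal length in pixels is half the picture's height over the tangent of half this angle, whatever the lens; pixels are square), "cx", "cy" (the principal point, pixels), "D" ([k1, k2, p1, p2, k3] as OpenCV has them; the pictures are not rectified), "eye" and "rotation" of the camera in the world. Camera axes: x right, y down, z forward; pixel columns grow to the right and rows downward; lengths in m; the calibration is good to about 2 mm. A picture is of the moment at which its call begins. camera_info takes no time and is no camera call.
- env.close_job(): hands the job in, once; it reports no verdict.
The state is a dict: "time_s": time; "q": joint angles; "qvel": joint speeds; "joint_efforts": joint torques, N m; "position": TCP position; "tool_rot": TCP orientation; "ft_force": force on the tool from outside, world axes, zero at the start; "wrist_torque": the same for the moment, N m; "grip_width": finger opening in m.
Only numpy, scipy, OpenCV 4.12 (cv2) and the standard library are available. Lean on these libraries where they do the work, as an engineer would, in place of code of your own. Each camera call takes 0.05 s, during which the arm holds its last target.

## Working session

There is one attempt and no reset: what is moved stays moved. The work goes in short steps, Python scripts to look and compute and a tool call to move; the robot and the scene stay as the last step left them, time stands still between calls to the robot, and variables do not carry over. Pictures are saved under pics/ and viewed, and the job is handed in when it is done.

Besides the shell and the picture viewer there is one more tool, called after ">>>" as name(argument=value, ...), one argument or row to a line, values as JSON. play_rows: Moves the arm, as the interface text tells. Its arguments: {"type":"object","properties":{"travel":{"type":"array","items":{"type":"array","items":{"type":"number"}}},"rotation":{"type":"array","items":{"type":"array","items":{"type":"number"}}},"claw":{"type":"array","items":{"type":"number"}},"squeeze":{"type":"number"}},"required":["travel","rotation","claw"]}

```bash
mkdir -p pics; ls; python3 - <<'E'
from rig import env
import cv2
for n in ("scene","top"):
    im=env.get_image(n); cv2.imwrite(f"pics/{n}0.png",im[:,:,::-1]); print(n,env.camera_info(n))
o=env.observe();print(o)
E
```

```text
pics
scene {'vertical_fov': 43.571559831389166, 'cx': 313.8569173007334, 'cy': 257.87251117328304, 'D': array([-0.04412351,  0.        ,  0.        ,  0.        ,  0.        ]), 'eye': array([1.39268783, 0.21726693, 1.18508727]), 'rotation': array([[-0.21810256,  0.72763712, -0.65036566],
       [ 0.97592418,  0.16384747, -0.14396526],
       [ 0.0018063 , -0.66610677, -0.74585421]])}
top {'vertical_fov': 43.750487095165965, 'cx': 313.3536449612081, 'cy': 247.3447772103817, 'D': array([-0.1353284,  0.       ,  0.       ,  0.       ,  0.       ]), 'eye': array([ 0.30922197, -0.00807032,  1.60186536]), 'rotation': array([[-0.02605416, -0.99519636,  0.09436836],
       [-0.99964825,  0.0254696 , -0.00739374],
       [ 0.0049547 , -0.09452781, -0.99550989]])}
{'time_s': 0.1, 'q': array([ 5.93421749e+01,  2.18392443e+01,  7.43797836e+01,  4.03868061e-04,
        8.38569859e+01, -1.23351837e+01]), 'qvel': array([-0.02296782, -0.00050039, -0.06695198,  0.04007064, -0.10010005,
        0.06139768]), 'joint_efforts': array([ 4.24478741e-03, -4.49220514e+01, -2.31658047e+01, -1.53925207e-04,
        3.67997593e-03,  1.59674335e-05]), 'position': array([0.17276325, 0.52189139, 0.23075739]), 'tool_rot': array([[-6.82521833e-04,  3.14367892e-01,  9.49300986e-01],
       [-1.13768332e-03,  9.49300349e-01, -3.14368499e-01],
       [-9.99999120e-01, -1.29456727e-03, -2.90267106e-04]]), 'ft_force': array([-0.20012004, -0.69656643, -0.08135928]), 'wrist_torque': array([ 0.01412958, -0.03278091,  0.00094954]), 'grip_width': 0.08577444604975144}
```

View pics/scene0.png

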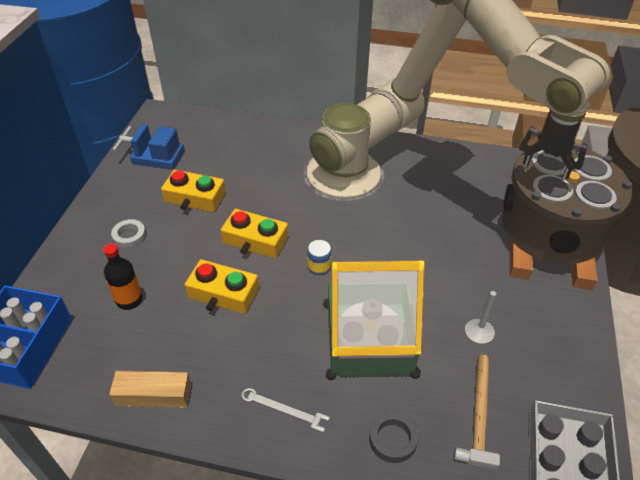

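View pics/top0.png

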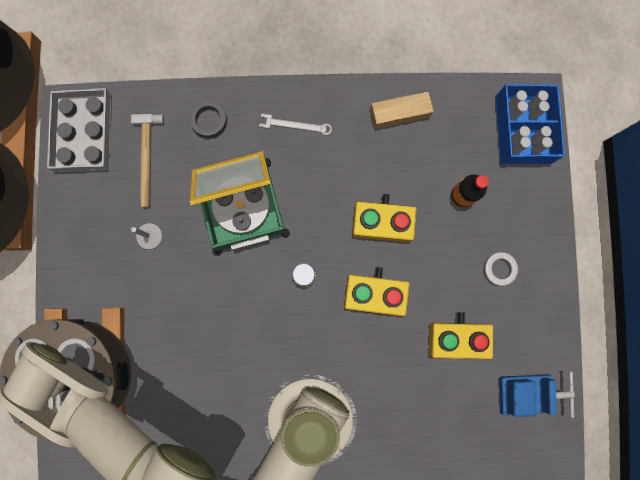

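Three stations carry a green button: top-view (370,217), (362,293) and (450,341). The robot base is at about (312,425), so the one at (370,217) is farthest away. It is also the scene-view station at (222,285). I'll check it in an enlarged crop.

```bash
python3 - <<'E'
import cv2,numpy as np
t=cv2.imread("pics/top0.png");s=cv2.imread("pics/scene0.png")
a=cv2.resize(t[140:265,175:300],(500,500),interpolation=3)
cv2.imwrite("pics/c1.png",a)
cv2.imwrite("pics/c2.png",cv2.resize(s[250:390,310:440],(520,560),interpolation=3))
cv2.imwrite("pics/c3.png",np.hstack([cv2.resize(t[185:255,340:430],(450,350),interpolation=3),cv2.resize(s[250:320,180:250],(350,350),interpolation=3)]))
E
```

```text
(no output)
```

View pics/c1.png

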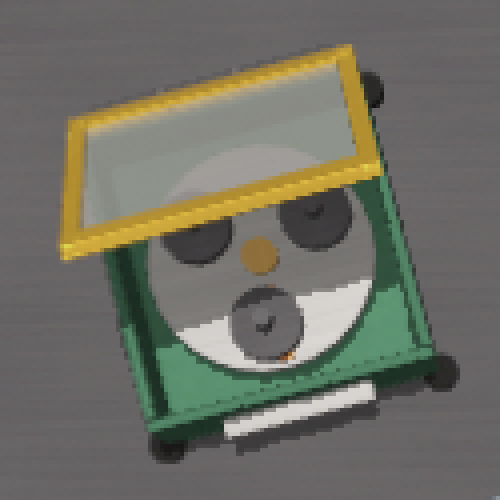

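View pics/c2.png

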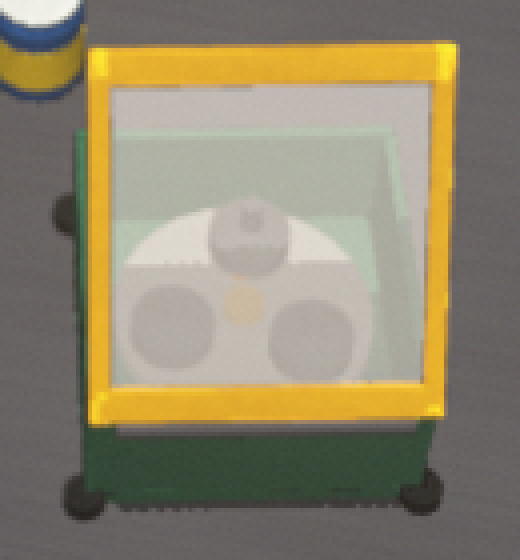

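View pics/c3.png

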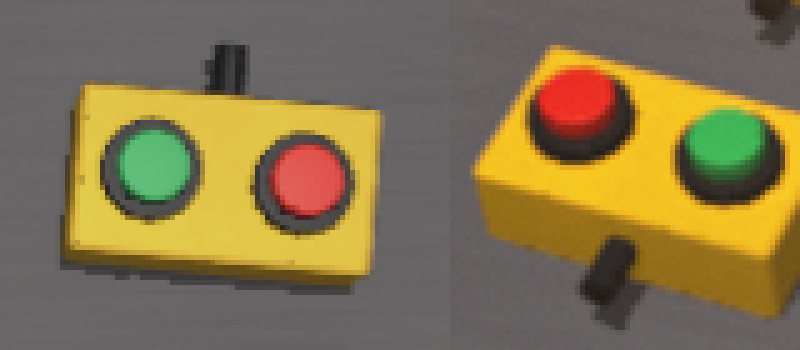

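```bash
cat > h.py <<'E'
import numpy as np,cv2
from rig import env
from scipy.optimize import least_squares
I={n:env.camera_info(n) for n in("scene","top")}
def KD(n):
    c=I[n];f=240/np.tan(np.radians(c["vertical_fov"])/2)
    return np.array([[f,0,c["cx"]],[0,f,c["cy"]],[0,0,1]]),np.array(c["D"])
def proj(n,P):
    c=I[n];K,D=KD(n);R=np.array(c["rotation"]).T
    return cv2.projectPoints(np.atleast_2d(P).astype(float),cv2.Rodrigues(R)[0],-R@c["eye"],K,D)[0][:,0]
def hitz(n,uv,z):
    c=I[n];K,D=KD(n);u=cv2.undistortPoints(np.array([[uv]],float),K,D)[0,0]
    d=np.array(c["rotation"])@[u[0],u[1],1];e=c["eye"];return e+d*(z-e[2])/d[2]
def guard(p,pts): # machine pose + guard local pts (s from hinge, y, h)
    x,y,w,t=p;o=[]
    for s,v,h in pts:
        X=.102-s*np.cos(t)+h*np.sin(t);Z=.09+s*np.sin(t)+h*np.cos(t)
        o.append([x+X*np.cos(w)-v*np.sin(w),y+X*np.sin(w)+v*np.cos(w),Z])
    return np.array(o)
def mach(p,pts):
    x,y,w=p[:3];return np.array([[x+a*np.cos(w)-b*np.sin(w),y+a*np.sin(w)+b*np.cos(w),z] for a,b,z in pts])
E
cat > fit.py <<'E'
from h import *
T=lambda a,b:(175+a/4,140+b/4); S=lambda a,b:(310+a/4,250+b/4)
g=[(.205,.095,.01),(.205,-.095,.01),(0,.095,.01),(0,-.095,.01)]
gt=[T(62,243),T(381,167),T(70,118),T(352,45)]
gs=[S(458,43),S(88,49),S(444,416),S(89,426)]
m=[(-.1,.095,.09),(-.1,-.095,.09)];mt=[T(153,428),T(436,352)]
r=lambda p:np.concatenate([proj("top",guard(p,g))-gt,proj("scene",guard(p,g))-gs,proj("top",mach(p,m))-mt]).ravel()
s=least_squares(r,[.55,.2,.2,.85],loss="soft_l1");print(s.x);print(s.fun.reshape(-1,2).round(1))
print("edge pts",guard(s.x,[(.205,0,.01),(0,0,.01)]))
for n,uv in(("top",(371,218)),("scene",(235.2,276.4)),("top",(401.6,221)),("scene",(205.6,270))):print(n,hitz(n,uv,.075))
for uv,z in(((304,270),.075),((471,182),.15),((148,237),.005)):print(hitz("top",uv,z))
E
python3 fit.py
```

```text
[0.57770861 0.17077721 0.24122283 0.95292451]
[[-0.8  1.5]
 [-0.1 -1.4]
 [-0.8 -0.1]
 [-0.3 -1.1]
 [-0.9 -0. ]
 [-0.8 -0.2]
 [-0.4  0.3]
 [-0.6 -0.5]
 [-1.3  0.8]
 [-0.2  0.3]]
edge pts [[0.56935205 0.16872139 0.26289122]
 [0.68467049 0.19709124 0.09579302]]
top [ 0.52626832 -0.17025949  0.075     ]
scene [ 0.52492376 -0.1691128   0.075     ]
top [ 0.51655375 -0.24940683  0.075     ]
scene [ 0.52135283 -0.24575281  0.075     ]
[0.39640151 0.00601529 0.075     ]
[ 0.6006324 -0.4166667  0.15     ]
[0.50025425 0.42779451 0.005     ]
```

>>> play_rows(
  travel=[
    [0, 0, 3],
    [0, 0, 3],
    [0, 0, 3],
    [2.9, -2.4, 0],
    [2.9, -2.4, 0],
    [2.9, -2.4, 0],
    [2.9, -2.4, 0],
    [2.9, -2.4, 0],
    [2.9, -2.4, 0],
    [2.9, -2.4, 0],
    [2.9, -2.4, 0],
    [2.9, -2.4, 0],
  ],
  rotation=[
    [0, 0, 0],
    [0, 0, 0],
    [0, 0, 0],
    [0, 0, 0],
    [0, 0, 0],
    [0, 0, 0],
    [0, 0, 0],
    [0, 0, 0],
    [0, 0, 0],
    [0, 0, 0],
    [0, 0, 0],
    [0, 0, 0],
  ],
  claw=[0, 0, 0, 0, 0, 0, 0, 0, 0, 0, 0, 0],
)

```text
time_s: 1.1
position: [0.4361, 0.2969, 0.3211]
tool_rot: [[-0.007, 0.302, 0.953], [-0.008, 0.953, -0.302], [-1.0, -0.009, -0.004]]
ft_force: [0.4, 1.6, 0.4]
grip_width: -0.0001
```

>>> play_rows(
  travel=[
    [2.9, -2.4, 0],
    [2.9, -2.4, 0],
    [2.9, -2.4, 0],
    [2.9, -2.4, 0],
    [2, -1.5, 0],
    [0, 0, 0],
  ],
  rotation=[
    [0, 0, 0],
    [0, 0, 0],
    [0, 0, 0],
    [0, 0, 0],
    [0, 0, 0],
    [0, 0, 0],
  ],
  claw=[0, 0, 0, 0, 0, 0],
)

```text
time_s: 1.6
position: [0.5815, 0.1733, 0.3172]
tool_rot: [[-0.013, 0.308, 0.951], [-0.009, 0.951, -0.308], [-1.0, -0.013, -0.009]]
ft_force: [1.2, 0.2, -0.6]
grip_width: 0.0005
```

>>> play_rows(
  travel=[
    [0.4, 0, -2],
    [0.3, 0, -2],
    [0, 0, -1.5],
    [0, 0, -1],
    [0, 0, -1],
  ],
  rotation=[
    [0, 0, 0],
    [0, 0, 0],
    [0, 0, 0],
    [0, 0, 0],
    [0, 0, 0],
  ],
  claw=[0, 0, 0, 0, 0],
)

```text
time_s: 2.02
position: [0.5889, 0.1727, 0.2393]
tool_rot: [[-0.012, 0.311, 0.95], [-0.009, 0.95, -0.311], [-1.0, -0.012, -0.008]]
ft_force: [0.7, -0.2, 0.2]
grip_width: 0.0002
```

```bash
python3 - <<'E'
from h import *
s=env.get_image("scene")[:,:,::-1];t=env.get_image("top")[:,:,::-1]
cv2.imwrite("pics/d1.png",np.hstack([cv2.resize(s[210:390,300:440],(390,500)),cv2.resize(t[140:270,175:300],(400,500)) ]))
print(env.observe()["ft_force"])
E
```

```text
[0.18072935 0.09693928 0.59829283]
```

View pics/d1.png

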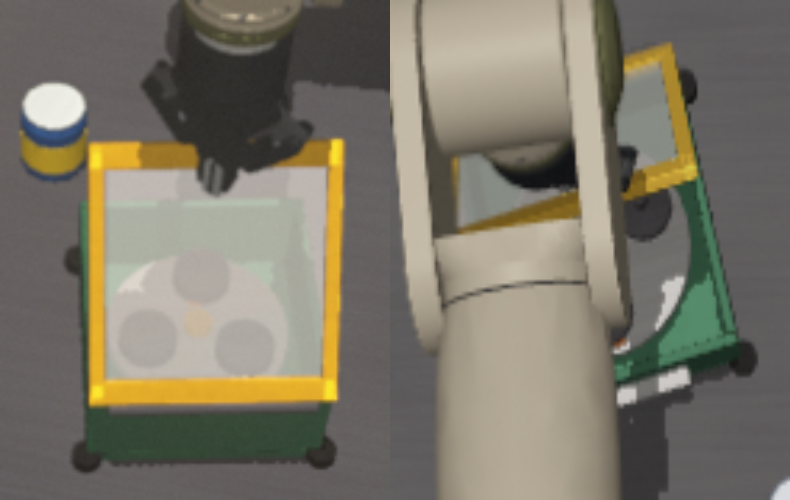

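The fingertips, at (215,185) in the left crop, sit just inside the rim at the free edge and are barely touching. I'll push down along the arc.

>>> play_rows(
  travel=[
    [0, 0, -1],
    [-0.4, -0.1, -1],
    [-0.8, -0.2, -1],
    [-0.8, -0.2, -1],
    [-0.8, -0.2, -1.2],
  ],
  rotation=[
    [0, 0, 0],
    [0, 0, 0],
    [0, 0, 0],
    [0, 0, 0],
    [0, 0, 0],
  ],
  claw=[0, 0, 0, 0, 0],
)

```text
time_s: 2.53
position: [0.5615, 0.1677, 0.1913]
tool_rot: [[-0.002, 0.309, 0.951], [-0.008, 0.951, -0.309], [-1.0, -0.008, 0.0]]
ft_force: [0.6, -0.4, 2.5]
grip_width: -0.0001
```

>>> play_rows(
  travel=[
    [-0.6, -0.1, -1.2],
    [-0.6, -0.1, -1.2],
    [-0.5, -0.1, -1.2],
    [-0.4, -0.1, -1.2],
    [-0.3, -0.1, -1.2],
    [-0.2, 0, -1.2],
  ],
  rotation=[
    [0, 0, 0],
    [0, 0, 0],
    [0, 0, 0],
    [0, 0, 0],
    [0, 0, 0],
    [0, 0, 0],
  ],
  claw=[0, 0, 0, 0, 0, 0],
)

```text
time_s: 3.03
position: [0.5339, 0.1642, 0.1234]
tool_rot: [[0.007, 0.307, 0.952], [-0.008, 0.952, -0.307], [-1.0, -0.005, 0.009]]
ft_force: [-0.4, -0.8, 1.0]
grip_width: -0.0002
```

>>> play_rows(
  travel=[
    [0, 0, -0.8],
    [0, 0, -0.6],
    [0, 0, -0.4],
    [0, 0, -0.4],
    [0, 0, -0.3],
    [0, 0, -0.2],
  ],
  rotation=[
    [0, 0, 0],
    [0, 0, 0],
    [0, 0, 0],
    [0, 0, 0],
    [0, 0, 0],
    [0, 0, 0],
  ],
  claw=[0, 0, 0, 0, 0, 0],
)

```text
time_s: 3.53
position: [0.5338, 0.1652, 0.0968]
tool_rot: [[0.009, 0.306, 0.952], [-0.008, 0.952, -0.306], [-1.0, -0.005, 0.011]]
ft_force: [-10.4, -1.9, 29.3]
grip_width: 0.0
```

The force is 29 N at z = 0.097, the height of the pane on a shut guard, so it is on its stop. I'll lift off and look.

>>> play_rows(
  travel=[
    [0, 0, 0],
    [0, 0, 0],
    [0, 0, 1],
    [0, 0, 3],
    [0, -2, 3],
    [-0.2, -3.5, 2],
    [-0.2, -3.5, 0],
    [-0.2, -3.5, 0],
  ],
  rotation=[
    [0, 0, 0],
    [0, 0, 0],
    [0, 0, 0],
    [0, 0, 0],
    [0, 0, 0],
    [0, 0, 0],
    [0, 0, 0],
    [0, 0, 0],
  ],
  claw=[0, 0, 0, 0, 0, 0, 0, 0],
)

```text
time_s: 4.2
position: [0.5278, 0.0418, 0.1945]
tool_rot: [[0.012, 0.297, 0.955], [-0.008, 0.955, -0.297], [-1.0, -0.004, 0.014]]
ft_force: [1.2, -0.3, -0.0]
grip_width: -0.0005
```

```bash
python3 - <<'E'
from h import *
s=env.get_image("scene")[:,:,::-1].copy()
p=[0.57770861,0.17077721,0.24122283,0.0]
for q in proj("scene",guard(p,[(.205,.095,.01),(.205,-.095,.01),(0,.095,.01),(0,-.095,.01)])): cv2.circle(s,tuple(int(round(v)) for v in q),2,(0,0,255),1)
cv2.imwrite("pics/e1.png",cv2.resize(s[150:400,170:470],(780,600)))
E
```

```text
(no output)
```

View pics/e1.png

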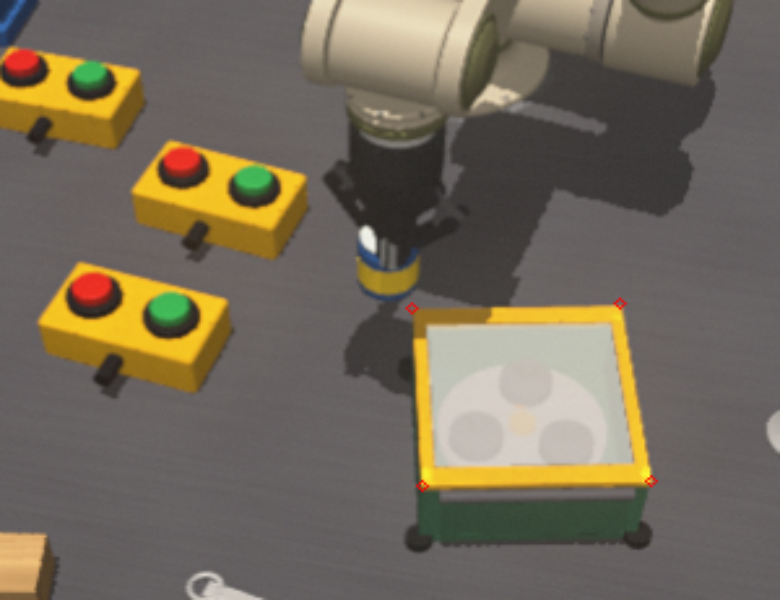

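The red markers, drawn where the corners of a fully shut guard would be, line up with the yellow rim at (412,308), (620,303), (650,481) and (423,486). The guard is shut and the tin hasn't moved. Next is the far station, whose green button is at crop position (172,312).

>>> play_rows(
  travel=[
    [0, -3.5, 0],
    [0, -3.5, 0],
    [0, -3.5, 0],
    [0, -3.5, 0],
    [0, -3.5, -1],
    [0, -3, -2],
    [0, -0.6, -2],
    [0, 0, -2],
    [0, 0, 0],
  ],
  rotation=[
    [0, 0, 0],
    [0, 0, 0],
    [0, 0, 0],
    [0, 0, 0],
    [0, 0, 0],
    [0, 0, 0],
    [0, 0, 0],
    [0, 0, 0],
    [0, 0, 0],
  ],
  claw=[0, 0, 0, 0, 0, 0, 0, 0, 0],
)

```text
time_s: 5.0
position: [0.5282, -0.19, 0.1314]
tool_rot: [[0.027, 0.305, 0.952], [-0.017, 0.952, -0.305], [-0.999, -0.008, 0.031]]
ft_force: [-1.5, 0.3, -0.1]
grip_width: -0.0
```

>>> play_rows(
  travel=[
    [-0.2, 1.9, 0],
    [0, 0, -1.5],
    [0, 0, -1],
    [0, 0, 0],
  ],
  rotation=[
    [0.017, 0.027, 0],
    [0, 0, 0],
    [0, 0, 0],
    [0, 0, 0],
  ],
  claw=[0, 0, 0, 0],
)

```text
time_s: 5.33
position: [0.5276, -0.1708, 0.1098]
tool_rot: [[0.003, 0.306, 0.952], [-0.001, 0.952, -0.306], [-1.0, 0.0, 0.003]]
ft_force: [-0.7, -0.0, 0.5]
grip_width: -0.0001
```

```bash
python3 - <<'E'
from h import *
s=env.get_image("scene")[:,:,::-1].copy()
cv2.imwrite("pics/f1.png",cv2.resize(s[210:330,160:300],(700,600)))
o=env.observe();print(o["position"],o["ft_force"])
E
```

```text
[ 0.52790802 -0.17104691  0.11061701] [0.62501684 0.0746947  1.26460947]
```

View pics/f1.png

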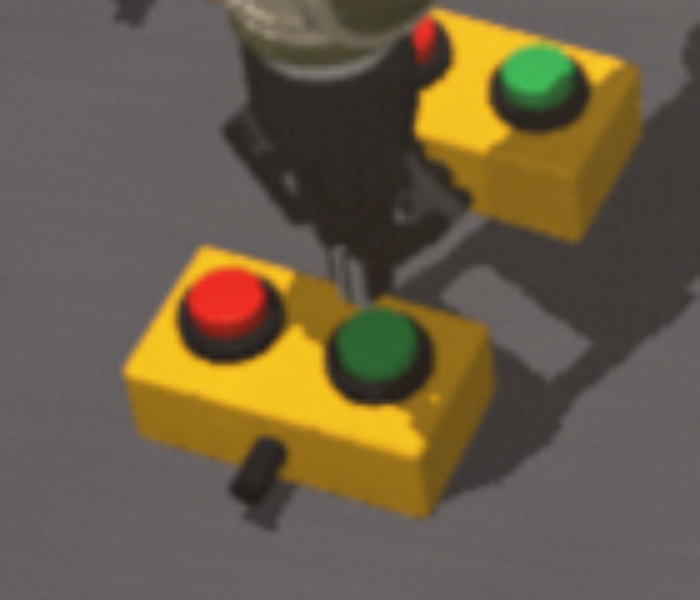

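The tip is over the far station's green button, the crop's (377,343), and the red button at (228,297) is well clear. Pressing now.

>>> play_rows(
  travel=[
    [-0.1, 0, -1.2],
    [0, 0, -1],
    [0, 0, -0.7],
    [0, 0, -0.3],
    [0, 0, 0],
  ],
  rotation=[
    [0, 0, 0],
    [0, 0, 0],
    [0, 0, 0],
    [0, 0, 0],
    [0, 0, 0],
  ],
  claw=[0, 0, 0, 0, 0],
)

```text
time_s: 5.8
position: [0.5289, -0.1717, 0.0813]
tool_rot: [[0.01, 0.305, 0.952], [-0.005, 0.952, -0.305], [-1.0, -0.002, 0.011]]
ft_force: [0.0, 0.0, 0.1]
grip_width: -0.0
```

>>> play_rows(
  travel=[
    [-0.2, 0.1, -0.6],
    [0, 0, -0.5],
    [0, 0, -0.4],
    [0, 0, -0.3],
  ],
  rotation=[
    [0, 0, 0],
    [0, 0, 0],
    [0, 0, 0],
    [0, 0, 0],
  ],
  claw=[0, 0, 0, 0],
)

```text
time_s: 6.13
position: [0.5279, -0.1714, 0.0704]
tool_rot: [[0.016, 0.304, 0.952], [-0.009, 0.953, -0.304], [-1.0, -0.004, 0.018]]
ft_force: [-14.5, 6.3, 39.6]
grip_width: -0.0001
```

```bash
python3 - <<'E'
from h import *
s=env.get_image("scene")[:,:,::-1].copy()
cv2.imwrite("pics/g1.png",np.hstack([cv2.resize(s[230:320,180:290],(490,400)),cv2.resize(s[260:380,320:430],(310,400))]))
o=env.observe();print(o["time_s"],o["position"],o["ft_force"],o["wrist_torque"])
E
```

```text
6.1833 [ 0.5279026  -0.17137941  0.07043605] [-12.59674658   6.37823571  36.93038385] [0.97474149 2.13599814 0.01030369]
```

View pics/g1.png

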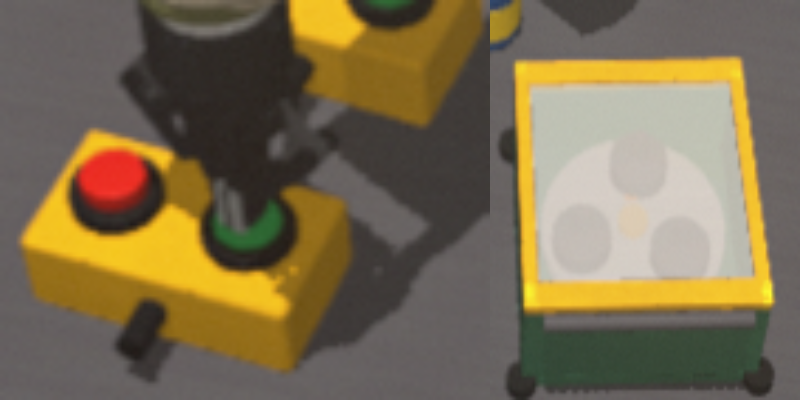

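>>> play_rows(
  travel=[
    [0, 0, 1],
    [0, 0, 0.8],
    [0, 0, 0],
  ],
  rotation=[
    [0.009, 0.016, 0],
    [0, 0, 0],
    [0, 0, 0],
  ],
  claw=[0, 0, 0],
)

```text
time_s: 6.43
position: [0.5283, -0.1716, 0.0912]
tool_rot: [[0.003, 0.304, 0.953], [-0.003, 0.953, -0.304], [-1.0, -0.001, 0.004]]
ft_force: [0.8, -0.2, 0.1]
grip_width: -0.0004
```

```bash
python3 - <<'E'
from h import *
def blob(path,n,win):
    im=cv2.imread(path);hsv=cv2.cvtColor(im,cv2.COLOR_BGR2HSV);x0,y0,x1,y1=win
    for nm,lo,hi in(("g",(55,80,80),(85,255,255)),("r",(0,120,120),(10,255,255))):
        m=np.zeros(im.shape[:2],np.uint8);m[y0:y1,x0:x1]=cv2.inRange(hsv,lo,hi)[y0:y1,x0:x1]
        if nm=="r": 
            m2=cv2.inRange(hsv,(170,120,120),(180,255,255));m[y0:y1,x0:x1]|=m2[y0:y1,x0:x1]
        c=max(cv2.findContours(m,0,1)[0],key=cv2.contourArea);e=cv2.fitEllipse(c)
        print(n,nm,e,hitz(n,e[0],.075))
blob("pics/top0.png","top",(345,195,425,245));blob("pics/scene0.png","scene",(185,255,255,315))
s=env.get_image("scene")[:,:,::-1].copy();cv2.imwrite("pics/s_h.png",s)
o=env.observe();P=o["position"];print(P,o["ft_force"],proj("scene",P))
def draw(im,C,r,z,col):
    a=np.linspace(0,6.28,40);q=proj("scene",np.c_[C[0]+r*np.cos(a),C[1]+r*np.sin(a),a*0+z])
    cv2.polylines(im,[np.round((q-[180,230])*6).astype(int).reshape(-1,1,2)],True,col,1)
def show(f,C,P,z):
    im=cv2.resize(cv2.imread(f)[230:320,180:300],(720,540),interpolation=3)
    draw(im,C,.019,z,(255,0,255));q=proj("scene",P)[0];cv2.circle(im,tuple(np.round((q-[180,230])*6).astype(int)),3,(255,255,0),-1);return im
cv2.imwrite("pics/h1.png",show("pics/s_h.png",(.5257,-.1697),P,.075))
E
```

```text
top g ((370.3161926269531, 217.60830688476562), (13.60888957977295, 14.267057418823242), 93.39112854003906) [ 0.52733217 -0.16852545  0.075     ]
top r ((401.1812438964844, 220.43270874023438), (13.44999885559082, 14.256689071655273), 90.19622039794922) [ 0.51805961 -0.24837845  0.075     ]
scene g ((234.81849670410156, 278.5878601074219), (12.829398155212402, 15.288217544555664), 74.43155670166016) [ 0.53169737 -0.16792824  0.075     ]
scene r ((204.89279174804688, 269.81671142578125), (12.305937767028809, 15.1481294631958), 77.875732421875) [ 0.52117429 -0.24763591  0.075     ]
[ 0.52801038 -0.17147548  0.09043961] [-0.20443018  0.80589055 -0.06739963] [[233.24514863 273.04643167]]
```

View pics/h1.png

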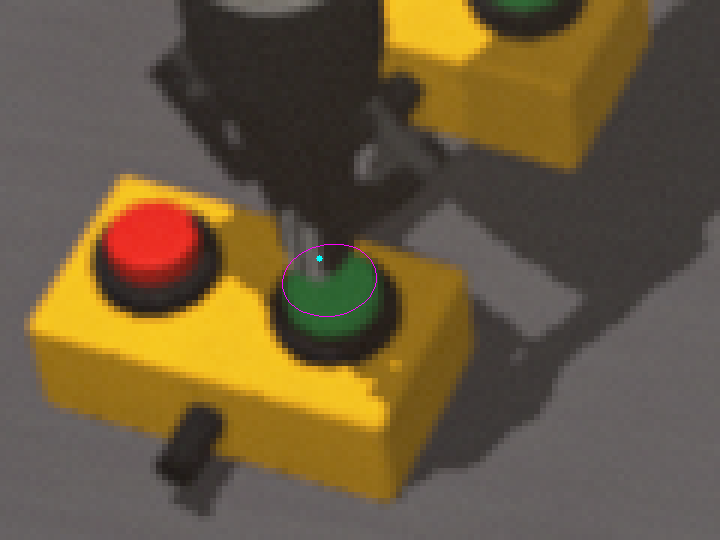

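>>> play_rows(
  travel=[
    [0, 0.35, -0.3],
    [0, 0, -0.3],
    [0, 0, -0.2],
    [0, 0, 0],
  ],
  rotation=[
    [0, 0, 0],
    [0, 0, 0],
    [0, 0, 0],
    [0, 0, 0],
  ],
  claw=[0, 0, 0, 0],
)

```text
time_s: 6.82
position: [0.5269, -0.1669, 0.0788]
tool_rot: [[-0.001, 0.304, 0.953], [-0.0, 0.953, -0.304], [-1.0, -0.0, -0.001]]
ft_force: [0.8, 0.1, 1.7]
grip_width: -0.0003
```

>>> play_rows(
  travel=[
    [0.1, -0.15, -0.5],
    [0, 0, -0.4],
    [0, 0, -0.3],
  ],
  rotation=[
    [0, 0, 0],
    [0, 0, 0],
    [0, 0, 0],
  ],
  claw=[0, 0, 0],
)

```text
time_s: 7.07
position: [0.5283, -0.1684, 0.07]
tool_rot: [[0.001, 0.304, 0.953], [-0.001, 0.953, -0.304], [-1.0, -0.001, 0.001]]
ft_force: [-17.3, 7.4, 57.1]
grip_width: 0.0001
```

```bash
python3 - <<'E'
from h import *
o=env.observe();print(o["time_s"],o["position"],o["ft_force"],o["wrist_torque"])
E
```

```text
7.0667 [ 0.52833177 -0.16838937  0.06999898] [-17.33151198   7.43872034  57.05857472] [ 1.57205397  3.09888511 -0.04789878]
```

A hard stop at z = 0.070 is the collar top. The flat fingertip footprint is too wide to push the button 3 mm below it. I'll lift and tilt the tool about 20° so that only the edge of one finger presses.

>>> play_rows(
  travel=[
    [0, 0, 1],
    [0, 0, 1.2],
    [0, 0, 0.3],
    [-0.1, -0.3, 0],
    [-0.1, -0.3, 0],
    [-0.1, -0.3, 0],
    [0, 0, 0],
  ],
  rotation=[
    [0, 0, 0],
    [0, 0, 0],
    [0, 0, 0],
    [-0.114, 0.036, 0],
    [-0.114, 0.036, 0],
    [-0.114, 0.036, 0],
    [0, 0, 0],
  ],
  claw=[0, 0, 0, 0, 0, 0, 0],
)

```text
time_s: 7.65
position: [0.5257, -0.1805, 0.0953]
tool_rot: [[-0.104, 0.286, 0.953], [-0.351, 0.886, -0.304], [-0.931, -0.366, 0.008]]
ft_force: [-0.4, -0.3, -0.4]
grip_width: 0.0
```

```bash
python3 - <<'E'
from h import *
s=env.get_image("scene")[:,:,::-1].copy()
o=env.observe();P=o["position"];print(o["time_s"],P,o["ft_force"],o["tool_rot"].round(3))
im=np.hstack([cv2.resize(s[230:320,180:290],(490,400),interpolation=3),cv2.resize(s[260:380,320:430],(310,400))])
q=proj("scene",P)[0];cv2.circle(im,(int((q[0]-180)*4.45),int((q[1]-230)*4.44)),2,(255,255,0),-1)
cv2.imwrite("pics/i1.png",im)
E
```

```text
7.7 [ 0.52588823 -0.18074127  0.09534426] [ 0.19629226 -0.95143386 -0.36506495] [[-0.102  0.287  0.952]
 [-0.346  0.887 -0.305]
 [-0.933 -0.361  0.008]]
```

View pics/i1.png

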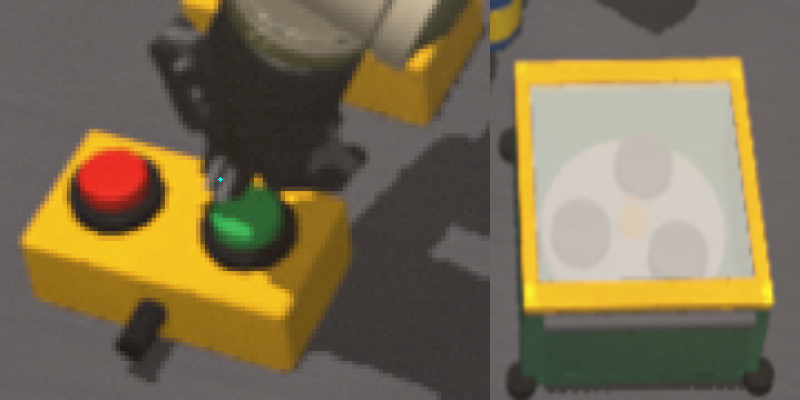

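>>> play_rows(
  travel=[
    [0, 0.25, -0.7],
    [0, 0, -0.4],
    [0, 0, 0],
  ],
  rotation=[
    [0, 0, 0],
    [0, 0, 0],
    [0, 0, 0],
  ],
  claw=[0, 0, 0],
)

```text
time_s: 7.95
position: [0.5257, -0.1783, 0.082]
tool_rot: [[-0.102, 0.288, 0.952], [-0.338, 0.89, -0.306], [-0.936, -0.353, 0.007]]
ft_force: [-0.5, 0.2, -0.1]
grip_width: 0.0001
```

>>> play_rows(
  travel=[
    [0, 0, -0.5],
    [0, 0, -0.3],
    [0, 0, -0.3],
  ],
  rotation=[
    [0, 0, 0],
    [0, 0, 0],
    [0, 0, 0],
  ],
  claw=[0, 0, 0],
)

```text
time_s: 8.2
position: [0.526, -0.1796, 0.0718]
tool_rot: [[-0.1, 0.292, 0.951], [-0.336, 0.89, -0.309], [-0.937, -0.35, 0.009]]
ft_force: [-6.2, 14.3, 37.1]
grip_width: -0.0001
```

>>> play_rows(
  travel=[
    [0, 0, -0.08],
    [0, 0, -0.08],
    [0, 0, -0.08],
    [0, 0, -0.08],
    [0, 0, -0.08],
    [0, 0, -0.08],
  ],
  rotation=[
    [0, 0, 0],
    [0, 0, 0],
    [0, 0, 0],
    [0, 0, 0],
    [0, 0, 0],
    [0, 0, 0],
  ],
  claw=[0, 0, 0, 0, 0, 0],
)

```text
time_s: 8.7
position: [0.5258, -0.1795, 0.0728]
tool_rot: [[-0.096, 0.297, 0.95], [-0.336, 0.889, -0.312], [-0.937, -0.349, 0.015]]
ft_force: [-1.9, 5.3, 10.9]
grip_width: -0.0001
```

```bash
python3 - <<'E'
from h import *
s=env.get_image("scene")[:,:,::-1].copy()
o=env.observe();P=o["position"];print(o["time_s"],P,o["ft_force"])
im=np.hstack([cv2.resize(s[230:320,180:290],(490,400),interpolation=3),cv2.resize(s[260:380,320:430],(310,400))])
cv2.imwrite("pics/j1.png",im)
E
```

```text
8.75 [ 0.5258226  -0.17945789  0.07281798] [-1.90681012  4.63957236  9.09977097]
```

View pics/j1.png

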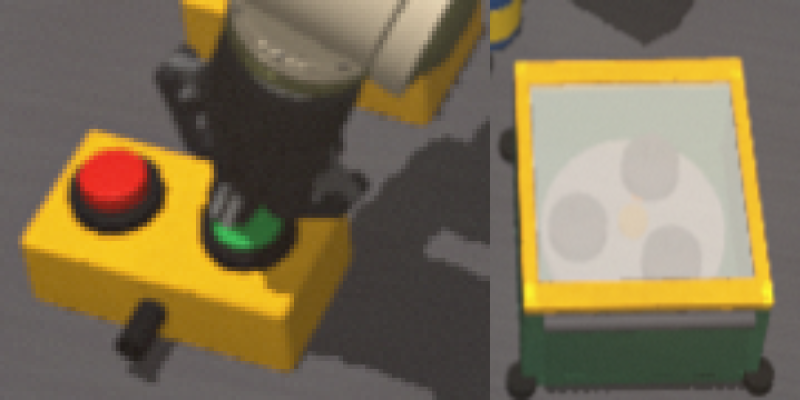

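The plate is turning: a weight has moved from (642,165) to (650,165). The button is held, so I'll continue with slightly more bias.

>>> play_rows(
  travel=[
    [0, 0, -0.13],
    [0, 0, -0.13],
    [0, 0, -0.13],
    [0, 0, -0.13],
    [0, 0, -0.13],
    [0, 0, -0.13],
    [0, 0, -0.13],
    [0, 0, -0.13],
    [0, 0, -0.13],
    [0, 0, -0.13],
    [0, 0, -0.13],
    [0, 0, -0.13],
  ],
  rotation=[
    [0, 0, 0],
    [0, 0, 0],
    [0, 0, 0],
    [0, 0, 0],
    [0, 0, 0],
    [0, 0, 0],
    [0, 0, 0],
    [0, 0, 0],
    [0, 0, 0],
    [0, 0, 0],
    [0, 0, 0],
    [0, 0, 0],
  ],
  claw=[0, 0, 0, 0, 0, 0, 0, 0, 0, 0, 0, 0],
)

```text
time_s: 9.75
position: [0.5258, -0.1795, 0.0726]
tool_rot: [[-0.085, 0.307, 0.948], [-0.339, 0.886, -0.317], [-0.937, -0.349, 0.029]]
ft_force: [-2.2, 5.9, 14.2]
grip_width: -0.0001
```

>>> play_rows(
  travel=[
    [0, 0, -0.13],
    [0, 0, -0.13],
    [0, 0, -0.13],
    [0, 0, -0.13],
    [0, 0, -0.13],
    [0, 0, -0.13],
    [0, 0, -0.13],
    [0, 0, -0.13],
    [0, 0, -0.13],
    [0, 0, -0.13],
    [0, 0, -0.13],
    [0, 0, -0.13],
  ],
  rotation=[
    [0, 0, 0],
    [0, 0, 0],
    [0, 0, 0],
    [0, 0, 0],
    [0, 0, 0],
    [0, 0, 0],
    [0, 0, 0],
    [0, 0, 0],
    [0, 0, 0],
    [0, 0, 0],
    [0, 0, 0],
    [0, 0, 0],
  ],
  claw=[0, 0, 0, 0, 0, 0, 0, 0, 0, 0, 0, 0],
)

```text
time_s: 10.75
position: [0.5258, -0.1795, 0.0727]
tool_rot: [[-0.074, 0.317, 0.946], [-0.344, 0.882, -0.322], [-0.936, -0.349, 0.044]]
ft_force: [-3.1, 5.9, 14.3]
grip_width: -0.0001
```

```bash
python3 - <<'E'
from h import *
s=env.get_image("scene")[:,:,::-1].copy()
o=env.observe();P=o["position"];print(o["time_s"],P,o["ft_force"])
im=np.hstack([cv2.resize(s[230:320,180:290],(490,400),interpolation=3),cv2.resize(s[260:380,320:430],(310,400))])
cv2.imwrite("pics/k1.png",im)
E
```

```text
10.8 [ 0.52578335 -0.17946429  0.0726672 ] [-2.79488256  6.04828554 14.21810891]
```

View pics/k1.png

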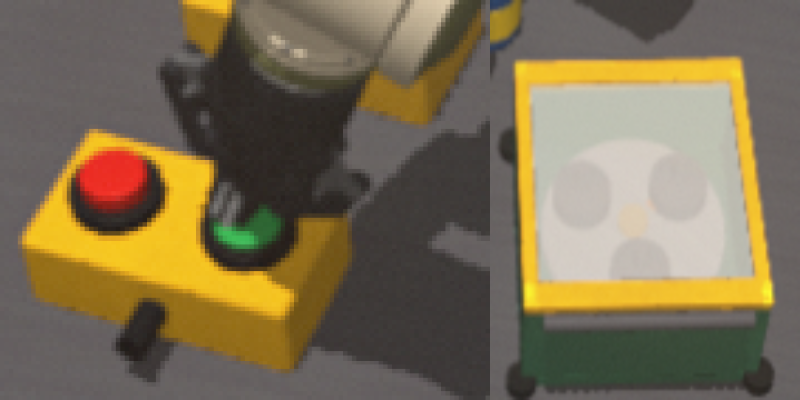

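>>> play_rows(
  travel=[
    [0, 0, -0.13],
    [0, 0, -0.13],
    [0, 0, -0.13],
    [0, 0, -0.13],
    [0, 0, -0.13],
    [0, 0, -0.13],
    [0, 0, -0.13],
    [0, 0, -0.13],
    [0, 0, -0.13],
    [0, 0, -0.13],
    [0, 0, -0.13],
    [0, 0, -0.13],
  ],
  rotation=[
    [0, 0, 0],
    [0, 0, 0],
    [0, 0, 0],
    [0, 0, 0],
    [0, 0, 0],
    [0, 0, 0],
    [0, 0, 0],
    [0, 0, 0],
    [0, 0, 0],
    [0, 0, 0],
    [0, 0, 0],
    [0, 0, 0],
  ],
  claw=[0, 0, 0, 0, 0, 0, 0, 0, 0, 0, 0, 0],
)

```text
time_s: 11.8
position: [0.5257, -0.1795, 0.0727]
tool_rot: [[-0.062, 0.326, 0.943], [-0.348, 0.879, -0.327], [-0.935, -0.349, 0.059]]
ft_force: [-3.4, 6.4, 14.5]
grip_width: 0.0002
```

>>> play_rows(
  travel=[
    [0, 0, -0.13],
    [0, 0, -0.13],
    [0, 0, -0.13],
    [0, 0, -0.13],
    [0, 0, 1.5],
    [0, 0, 2],
    [0, 0, 3],
    [0, 0, 3],
    [0, 0, 2],
    [0, 0, 0],
  ],
  rotation=[
    [0, 0, 0],
    [0, 0, 0],
    [0, 0, 0],
    [0, 0, 0],
    [0, 0, 0],
    [0, 0, 0],
    [0, 0, 0],
    [0, 0, 0],
    [0, 0, 0],
    [0, 0, 0],
  ],
  claw=[0, 0, 0, 0, 0, 0, 0, 0, 0, 0],
)

```text
time_s: 12.63
position: [0.5238, -0.1806, 0.1911]
tool_rot: [[-0.061, 0.331, 0.942], [-0.346, 0.878, -0.331], [-0.936, -0.346, 0.061]]
ft_force: [-0.1, -0.1, 0.8]
grip_width: -0.0005
```

```bash
python3 - <<'E'
from h import *
s=env.get_image("scene")[:,:,::-1].copy();t=env.get_image("top")[:,:,::-1]
o=env.observe();P=o["position"];print(o["time_s"],P,o["ft_force"])
im=np.hstack([cv2.resize(s[230:320,180:290],(490,400),interpolation=3),cv2.resize(s[260:380,320:430],(310,400))])
cv2.imwrite("pics/l1.png",im);cv2.imwrite("pics/l2.png",t)
# plate angle: weights' homography to plate plane
X,Y=320,260
def ang(px): 
    p=hitz("scene",(X+(px[0]-490)*110/310,Y+px[1]*120/400),.08);return p
c=[.57770861,.17077721]
for ps in([(637,165),(582,238),(680,250)],[(677,187),(580,195),(640,257)]):
    Q=[ang(p) for p in ps];m=np.mean(Q,0);print([np.arctan2(*(q-m)[1::-1]).round(2) for q in Q])
E
```

```text
12.7333 [ 0.52264772 -0.18002888  0.18744995] [ 0.37847023  0.91049794 -0.29956814]
[np.float64(-3.06), np.float64(-0.96), np.float64(1.14)]
[np.float64(2.31), np.float64(-1.69), np.float64(0.32)]
```

View pics/l1.png

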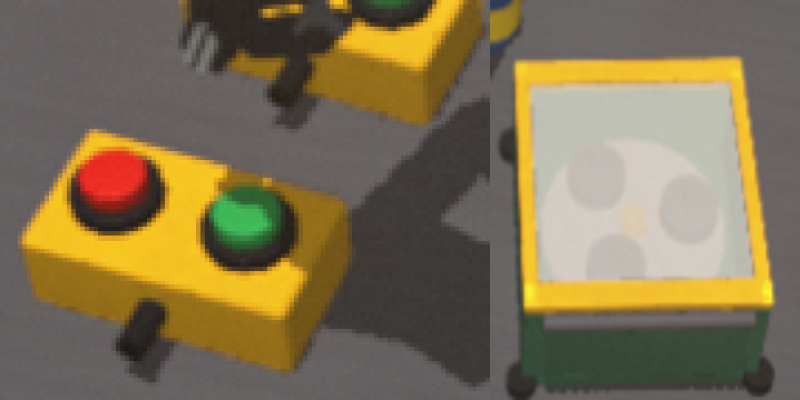

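View pics/l2.png

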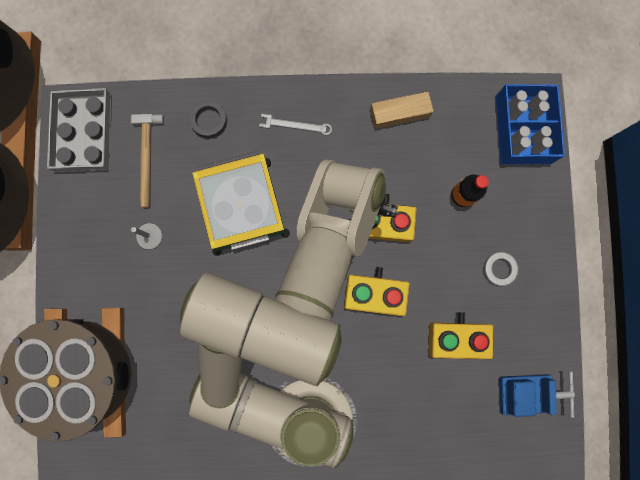

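>>> play_rows(
  travel=[
    [0, 0, 2],
    [0, 0, 0],
    [0, 0, 0],
    [0, 0, 0],
    [0, 0, 0],
    [0, 0, 0],
  ],
  rotation=[
    [0, 0, 0],
    [0, 0, 0],
    [0, 0, 0],
    [0, 0, 0],
    [0, 0, 0],
    [0, 0, 0],
  ],
  claw=[0, 0, 0, 0, 0, 0],
)

```text
time_s: 13.23
position: [0.52, -0.1798, 0.1993]
tool_rot: [[-0.079, 0.326, 0.942], [-0.338, 0.88, -0.333], [-0.938, -0.344, 0.041]]
ft_force: [0.5, -0.1, 0.1]
grip_width: -0.0003
```

```bash
python3 - <<'E'
from h import *
s=env.get_image("scene")[:,:,::-1].copy()
a=cv2.resize(s[260:380,320:430],(310,400));b=cv2.imread("pics/l1.png")[:,490:]
print("diff inside pane",np.abs(a.astype(int)-b)[90:270,45:250].mean())
Q=[hitz("scene",(320+(p[0]-490)*110/310,260+p[1]*120/400),.08) for p in[(687,208),(597,175),(617,258)]];m=np.mean(Q,0)
print([np.arctan2(*(q-m)[1::-1]).round(2) for q in Q],"(start -3.06=3.22,1.14,-0.96)")
print(env.observe()["ft_force"],env.observe()["position"]);print(env.close_job())
E
```

```text
diff inside pane 0.6477055103884373
[np.float64(1.89), np.float64(-2.21), np.float64(-0.18)] (start -3.06=3.22,1.14,-0.96)
[-0.18219798 -0.49815931 -0.80697724] [ 0.51994004 -0.17977085  0.19924018]
the job is handed in; nothing more can be done
None
```

I shut the guard, held the far station's green jog button down for about 4 s, then let go and handed the job in at about 13.3 s. No verdict was reported, so what follows is from my own checks.

- **Guard:** I pushed it down until it met a hard stop at pane height (29 N). The rim corners in the picture then matched the fully shut position.
- **First two presses failed:** They stopped on the button's collar at z = 0.070, so the button was only about 5 mm down. The guard was shut for both, and the plate turned about 0.1 rad.
- **Final press:** I tilted the tool about 20° so that only one finger's edge pressed. The button was held down from about 8.1 s to 12.1 s, with 9–37 N at each reading against the 5 N it needs.
- **Last checks:**
  - The plate had turned about 1.25 rad by the weights' positions (1.24–1.33 for each weight), inside the 0.7 to 1.7 limit. From the hold time I had expected about 1.15.
  - The plate was still between the last two pictures.
  - The button had sprung back, the guard was still shut, and the arm was clear with no contact force.
  - The red button was never touched. The valve and oil bottle looked unmoved in the last top view. The arm hid most of the tin there; the part visible in the last scene crop was where it had been.

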